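Put the finger plane away and shut the drawer

TASK

Put the larger of the two brass finger planes away: set it down gently, without dropping it, standing on its sole inside the open drawer of the low wooden box that has a single drawer, then push the drawer fully shut. Leave the smaller finger plane where it is.

Things in the scene. Friction and masses are not known exactly. Their poses are not given: they have to be found in the camera images.
- plane_large_mid (a point): Larger brass finger plane (tiny wood plane), 29 wide x 60 long x 31 mm high, 0.12 to 0.25 kg, loose on the bench on its sole. Point: its centre, 15.5 mm above its underside. z up, y along its length. Above the 4 mm sole two flat upright cheeks, 26 mm over their outsides and 48 mm long, rise to 22 mm above the underside: grip across them, along x.
- plane_small_mid (a point): Smaller brass finger plane of the same shape, 18 x 38 x 20 mm high; point: its centre, 10 mm above its underside. Leave it alone. The two planes and a round cake of rosin (45 mm across, 16 mm high) stand in a loose row on the right, in any order, centres 75 mm or more apart.
- drawer_floor (a point): Centre of the drawer's inner floor, 22 mm above the bench; moves with the drawer. x points the way to push it shut, z up. Inside 125 (x) x 148 (y) mm, walls 36 mm high. The wooden box, 170 deep x 190 wide x 80 mm high, is fixed; its drawer faces the robot. With the drawer out by q, the inside at x below q - 0.07 m is open from above; the rest lies under the box top.
- till_drawer0_handle (a point): Brass knob in the middle of the drawer front, 28 mm across, on a 12 mm stem; point: centre of its head, 44 mm above the bench; axes as drawer_floor. Its flat end is 8 mm further out (-x), the front panel's outer face 35 mm further in (+x); the panel is 184 wide, 53 mm high, its top edge 67 mm above the bench.
- till_drawer0 (a joint): How far the drawer is pulled out (m): 0 fully shut, 0.11 fully out; starts at 0.085 to 0.105. Slides with about 1 N of friction and stays where it is left.
Not all that is in view belongs to the job. What is shaped like the part that bears plane_large_mid but grey is not meant.

How it is judged:
By the outcome, as a careful person would: the job done as asked, in the order asked, and still so for the second after the job is handed in, with the robot touching nothing.
It also fails if it takes over 46 s, if anything falls off the work surface, if the arm or the gripper's body presses on something with over 40 N, if the wrist force passes 120 N, or if a joint passes its speed limit or range.

ROBOT

A 6-joint arm with a two-finger parallel gripper is mounted at the origin on a cart in front of the work surface, level with it; the furniture and walls round the work are solid. World frame = base frame: x ahead of the robot, y to its left, z up, the work surface at z = 0. Lengths are in m, angles in rad, forces in N, time in s.
With the tool pointing down it reaches from about 0.35 to 0.775 m from the base axis. Payload 5.5 kg.
Tool frame: the origin (TCP) lies at the very end of the fingers, on their centre line; the grasp point (between the pads) lies env.hold_point_z behind it (env.hold_point_z is the distance from the TCP to the grasp point, in m); z points along the fingers, y is the line along which they close (so a half turn about z gives the same grasp; the last joint's range is limited). The gripper opens to 85 mm and grips with 20 to 120 N. Pads are 22 mm wide; open, the fingers measure 114 mm over their backs; the gripper's body (76 mm by 85 mm) begins 54 mm behind the grasp point. The pads swing forward as they close: fully open they stand 13 mm farther back than shut.
Start: joints at [1.125, 0.313, 0.046, 1.304, 0, 1.431], TCP at [0.173, 0.548, 0.231] pointing down, gripper open.
Joint ranges: [-2.76, 2.76], [-0.86, 1.69], [-1.03, 1.26], [-2.2, 2.34], [-1.47, 1.5], [-3.14, 3.14]. Speed limits (rad/s): [2.57, 2.57, 3.14, 3.14, 3.14, 3.14].

INTERFACE

Orientations are given as a unit quaternion [w, x, y, z].
In Python, from workcell import env gives the robot as it stands.
- The arm moves only by the tool carry_out, never from a script. Its argument "steps" is a list of rows, each a list of 3 entries, a list of its own where there are three numbers: the turn, a rotation vector about the tool's x, y, z in degrees, then the shift along the tool's x, y, z in cm, then the closure in counts, from 0 (fully open) to 255 (shut). A call has exactly 8 rows; each row is the pose to reach, as a shift and turn from the pose commanded when the call began, along the tool's axes at that moment; what a row does not reach only later rows make up. A row lasts 1/8 s, in which the tool goes at most 62.5 mm and 10.7 degrees, less where a joint would pass 70% of its speed; a pose out of reach is approached as far as the arm can. A call with a gripper value outside its range is refused whole. The fingers move at their own pace and stop on an object; "force" is the grip in N (left out, the last holds). Time passes only in rows, so rows that repeat a pose let the fingers close, or fill a call up. It gives the time, the measured TCP pose, the force, the opening and the grip force at its end, in the units of the state.
- env.get_state(): the state, without advancing time (a new reading comes with each control period).
- env.read_camera(name): name is "side" or "top"; returns (picture, depth): 384x512x3 uint8, red, green, blue; 384x512 float32, m along the optical axis (not along the pixel's ray), 0 where there is no reading.
- env.get_calibration(name): a dict with "fx", "fy", "cx", "cy" (pixels), "D" ([k1, k2, p1, p2, k3] as OpenCV has them; the pictures are not rectified), "origin" and "orientation" of the camera in the world. Camera axes: x right, y up, looking along -z (the intrinsics and any distortion apply to the point x, -y, -z); pixel columns grow to the right and rows downward; lengths in m; the calibration is good to about 2 mm. A picture is of the moment at which its call begins. get_calibration takes no time and is no camera call.
- env.hand_in(): hands the job in; it is judged then, once.
The state is a dict: "clock": time; "joint_pos": joint angles; "qvel": joint speeds; "tau": joint torques, N m; "tcp_pos": TCP position; "orientation": TCP orientation; "wrist_force": force on the tool from outside, world axes, zero at the start; "ft_torque": the same for the moment, N m; "finger_gap": finger opening in m; "grip_force": force on a finger pad.
Only numpy, scipy, OpenCV 4.12 (cv2) and the standard library are available. Lean on these libraries where they do the work, as an engineer would, in place of code of your own. Each camera call takes 0.05 s, during which the arm holds its last target. There are 200 camera calls.

## Working session

There is one attempt and no reset: what is moved stays moved. The work goes in short steps, Python scripts to look and compute and a tool call to move; the robot and the scene stay as the last step left them, time stands still between calls to the robot, and variables do not carry over. Pictures are saved under pics/ and viewed, at most 10 in all, crops included, and the job is handed in when it is done.

Besides the shell and the picture viewer there is one more tool, called in YAML: its name, and indented under it one key for each argument. carry_out: Moves the arm, as the interface text tells. Its arguments: {"type":"object","properties":{"steps":{"type":"array","items":{"type":"array"}},"force":{"type":"number"}},"required":["steps"]}

```bash
mkdir -p pics
cat > h.py <<'E'
import numpy as np, cv2
from workcell import env
from scipy.spatial.transform import Rotation as R
def rot(q): return R.from_quat([q[1],q[2],q[3],q[0]])
def world(name, depth):
    """world xyz of each pixel, from depth"""
    c=env.get_calibration(name); h,w=depth.shape
    K=np.array([[c["fx"],0,c["cx"]],[0,c["fy"],c["cy"]],[0,0,1.]])
    u,v=np.meshgrid(np.arange(w),np.arange(h))
    p=cv2.undistortPoints(np.stack([u,v],-1).reshape(-1,1,2).astype(float),K,np.array(c["D"],float)).reshape(h,w,2)
    P=np.stack([p[...,0]*depth,-p[...,1]*depth,-depth],-1)
    return P@rot(c["orientation"]).as_matrix().T+np.array(c["origin"])
def shot(name,fn):
    im,d=env.read_camera(name); cv2.imwrite(f"pics/{fn}.png",im[...,::-1]); np.savez(f"pics/{fn}.npz",im=im,d=d,W=world(name,d)); return im,d
E
python3 - <<'E'
from h import *
for n in("top","side"):
    shot(n,n+"0"); c=env.get_calibration(n); print(n,c)
s=env.get_state(); print(s, env.hold_point_z)
E
```

```text
top {'fx': 417.8802626191534, 'fy': 417.8802626191534, 'cx': 249.61354181145418, 'cy': 192.8577796150138, 'D': array([-0.15669654,  0.        ,  0.        ,  0.        ,  0.        ]), 'origin': array([ 0.40027688, -0.09891201,  1.21594091]), 'orientation': array([ 0.70527972,  0.04937995, -0.05474446, -0.70508523])}
side {'fx': 494.8556027956983, 'fy': 494.8556027956983, 'cx': 250.53487193949923, 'cy': 206.6205728476541, 'D': array([-0.05820414,  0.        ,  0.        ,  0.        ,  0.        ]), 'origin': array([ 0.47267714, -1.05920291,  0.57928061]), 'orientation': array([ 0.85675669,  0.51361515, -0.03001046, -0.03559263])}
{'clock': 0.1, 'joint_pos': array([ 1.12543495e+00,  3.13938581e-01,  4.50819831e-02,  1.30358253e+00,
       -1.82633282e-05,  1.43117404e+00]), 'qvel': array([-0.00096367,  0.00021062,  0.00154429,  0.00056515,  0.00036042,
       -0.0001315 ]), 'tau': array([ 3.34498247e-03, -4.81723809e+01,  2.99245012e+01,  1.27020225e-02,
       -1.39397653e-04, -5.34532418e-07]), 'tcp_pos': array([0.17290332, 0.54791258, 0.23048614]), 'orientation': array([-2.28097431e-04,  1.52274779e-01,  9.88337856e-01, -7.89145154e-04]), 'wrist_force': array([-0.04829643, -0.34271505, -0.5755235 ]), 'ft_torque': array([0.00958284, 0.00648474, 0.00879391]), 'grip_force': 0.0, 'finger_gap': 0.08553482415590152} 0.0187
```

View pics/top0.png

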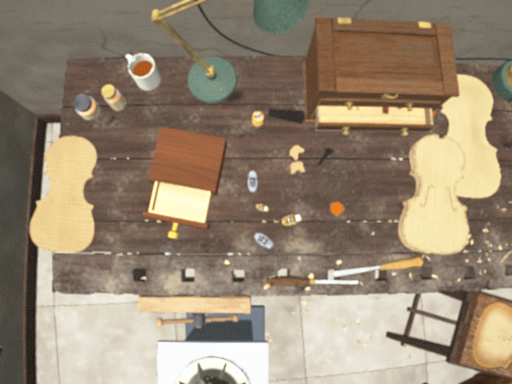

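View pics/side0.png

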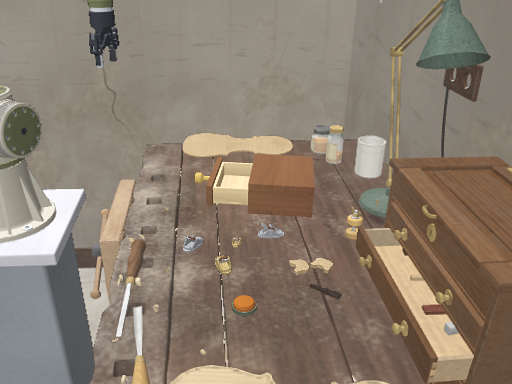

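The top view shows the single-drawer box at (188,160) with its drawer open toward the robot and its knob at (174,230). The small brass plane is at about (262,207), the large brass one at (290,219), the rosin at (337,208) and the grey decoys at (252,181) and (263,240).

Run:
```python
from h import *
t=np.load("pics/top0.npz"); s=np.load("pics/side0.npz")
a=cv2.resize(t["im"][110:255,130:350],None,fx=3.6,fy=3.6,interpolation=cv2.INTER_CUBIC)
cv2.imwrite("pics/topcrop.png",a[...,::-1])
b=cv2.resize(s["im"][150:320,170:330],None,fx=3.5,fy=3.5,interpolation=cv2.INTER_CUBIC)
cv2.imwrite("pics/sidecrop.png",b[...,::-1])
for n,D,(r0,r1,c0,c1) in (("top",t,(195,235,240,320)),("side",s,(228,285,180,260))):
    W=D["W"]; hsv=cv2.cvtColor(D["im"],cv2.COLOR_RGB2HSV)
    m=(W[...,2]>0.006)&(W[...,2]<0.06); z=np.zeros_like(m); z[r0:r1,c0:c1]=1; m&=z
    k,l,st,ce=cv2.connectedComponentsWithStats(m.astype(np.uint8))
    for i in range(1,k):
        if st[i,4]<12: continue
        P=W[l==i]; (cx,cy),wh,an=cv2.minAreaRect((P[:,:2]*1000).astype(np.float32))
        w,v=np.linalg.eigh(np.cov(P[:,:2].T)); 
        print(n,st[i],"c",np.round([cx,cy],1),"wh",np.round(wh,1),round(an,1),"zmax",P[:,2].max().round(4),"axis",np.degrees(np.arctan2(v[1,1],v[0,1])).round(1),"hsv",hsv[l==i].mean(0).round())
W=t["W"]
for nm,p in dict(knob=(174,230),floor=(182,203),panelL=(146,217),panelR=(208,226),boxtop=(190,150),bench=(280,190),bfl=(158,128),bfr=(224,138)).items(): print(nm,W[p[1],p[0]].round(4))
```

```text
top [260 204   7   7  34] c [ 536.8 -148.1] wh [19.3 15.8] 71.5 zmax 0.0253 axis -141.5 hsv [ 17.  66. 208.]
top [283 214  18  11 131] c [ 503.3 -228.9] wh [25.9 51.5] 10.7 zmax 0.0371 axis 100.8 hsv [ 19.  76. 212.]
side [183 235  20  15 159] c [ 439.6 -148. ] wh [53.9 27.6] 59.8 zmax 0.0314 axis 48.4 hsv [ 94.  18. 139.]
side [233 237   9   7  36] c [ 535.8 -148.4] wh [19.1 15. ] 2.3 zmax 0.0203 axis -163.8 hsv [ 17.  74. 150.]
side [215 255  16  17 154] c [ 500.9 -230.3] wh [27.2 53.2] 10.6 zmax 0.0315 axis 115.3 hsv [ 20.  87. 161.]
knob [0.4681 0.1038 0.0499]
floor [0.5475 0.0868 0.0243]
panelL [ 5.088e-01  1.967e-01 -4.000e-04]
panelR [0.4808 0.0099 0.0337]
boxtop [0.6903 0.0595 0.0795]
bench [ 5.894e-01 -1.978e-01 -3.000e-04]
bfl [7.798e-01 1.703e-01 7.000e-04]
bfr [ 0.7488 -0.0309 -0.0042]
```

View pics/topcrop.png

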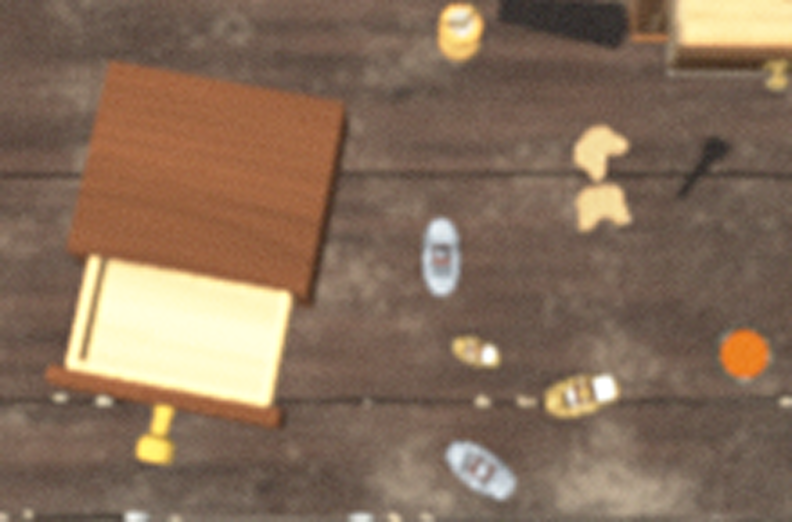

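View pics/sidecrop.png

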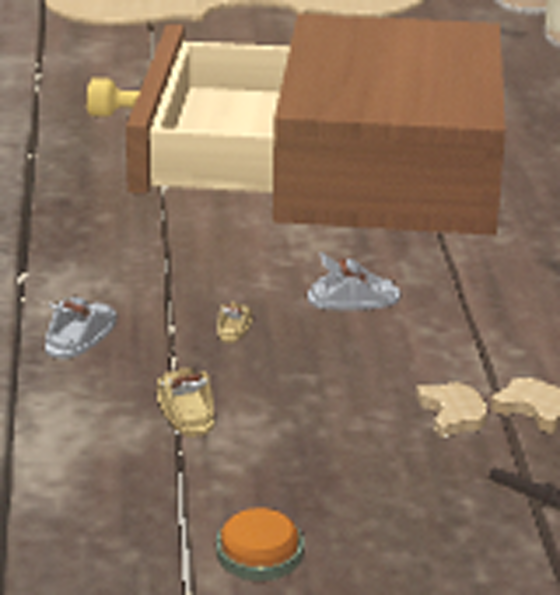

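The top crop confirms a large brass plane at crop (582,395), with its long axis slightly rotated. The small one is at (475,352), and the box is tilted about 12° with its drawer open. The side crop shows the large plane at (187,400), upright on its sole, and the drawer is empty.

```bash
cat >> h.py <<'E'
def go(p,yaw):
    """turn (deg) and shift (cm) in tool axes to TCP p, pointing down, tool y at yaw (deg)"""
    s=env.get_state(); A=rot(s["orientation"]); a=np.radians(yaw)
    y=np.array([np.cos(a),np.sin(a),0]); z=np.array([0,0,-1.]); B=R.from_matrix(np.stack([np.cross(y,z),y,z],1))
    print("turn",np.degrees((A.inv()*B).as_rotvec()).round(1),"shift cm",(A.inv().apply(np.array(p)-s["tcp_pos"])*100).round(2))
E
python3 - <<'E'
from h import *
for n,box in (("top",(115,235,135,235)),("side",(140,225,185,330))):
    D=np.load(f"pics/{n}0.npz"); W=D["W"]; z=np.zeros(W.shape[:2],bool); z[box[0]:box[1],box[2]:box[3]]=1
    for nm,lo,hi in (("boxtop",.074,.088),("paneltop",.061,.072),("knob",.03,.06)):
        m=z&(W[...,2]>lo)&(W[...,2]<hi)
        if nm=="knob":
            hsv=cv2.cvtColor(D["im"],cv2.COLOR_RGB2HSV); m=z&(hsv[...,1]>150)&(hsv[...,0]>18)&(hsv[...,0]<32)&(W[...,0]<.50)
        P=W[m]
        if len(P)<5: continue
        r=cv2.minAreaRect((P[:,:2]*1000).astype(np.float32)); print(n,nm,len(P),np.round(r[0],1),np.round(r[1],1),round(r[2],1),"z",P[:,2].mean().round(4))
go([.502,-.2295,.12],10.7)
E
```

```text
top boxtop 3608 [621.   77.5] [190.7 246.3] 79.2 z 0.0801
top paneltop 412 [612.7  76.6] [186.8 251.1] 79.3 z 0.0669
top knob 34 [474.5 111.1] [35.2 33.4] 85.4 z 0.0472
side boxtop 2016 [663.6  68.4] [201.7 155.2] 79.9 z 0.0792
side paneltop 486 [652.6 154.2] [363.3 305.1] 77.9 z 0.0664
turn [-0.1  0.  61.8] shift cm [-54.79 -64.21  11.14]
```

Run:
```python
from h import *
a=np.radians(-10.9); ex=np.array([np.cos(a),np.sin(a)]); ey=np.array([-ex[1],ex[0]]); o=np.array([.6168,.077])
for n,box in (("top",(115,240,135,235)),("side",(140,225,185,330))):
    D=np.load(f"pics/{n}0.npz"); W=D["W"]; z=np.zeros(W.shape[:2],bool); z[box[0]:box[1],box[2]:box[3]]=1
    q=W[...,:2]-o; X=q@ex; Y=q@ey; Z=W[...,2]
    for nm,m in (("floor",(Z>.018)&(Z<.027)&(abs(Y)<.06)&(abs(X)<.13)),("boxtop",(Z>.076)&(abs(Y)<.085)),("paneltop",(Z>.063)&(Z<.071)&(abs(Y)<.08)&(X<-.07)),("walltops",(Z>.054)&(Z<.063)&(X<-.06)),("knob",(X<-.13)&(Z>.03)&(Z<.07)&(abs(Y)<.03))):
        m=m&z
        if m.sum()<4: continue
        print(n,nm,m.sum(),"X",np.percentile(X[m],[0,3,50,97,100]).round(3),"Y",np.percentile(Y[m],[0,3,50,97,100]).round(3),"Z",Z[m].mean().round(3))
```

```text
top floor 1132 X [-0.129 -0.103 -0.063 -0.023 -0.02 ] Y [-0.06  -0.056  0.     0.056  0.06 ] Z 0.022
top boxtop 3146 X [-0.027 -0.023  0.048  0.122  0.127] Y [-0.085 -0.08  -0.001  0.08   0.085] Z 0.08
top paneltop 294 X [-0.13  -0.129 -0.122 -0.114 -0.072] Y [-0.08  -0.076 -0.001  0.074  0.08 ] Z 0.067
top walltops 238 X [-0.171 -0.169 -0.11  -0.064 -0.06 ] Y [-0.092 -0.079 -0.002  0.079  0.08 ] Z 0.058
top knob 103 X [-0.172 -0.171 -0.158 -0.132 -0.13 ] Y [-0.015 -0.014 -0.004  0.008  0.011] Z 0.052
side floor 263 X [-0.112 -0.11  -0.076 -0.043 -0.041] Y [-0.001  0.001  0.029  0.058  0.06 ] Z 0.021
side boxtop 1692 X [-0.03  -0.025  0.048  0.12   0.125] Y [-0.085 -0.081 -0.007  0.079  0.085] Z 0.079
side paneltop 157 X [-0.132 -0.131 -0.124 -0.117 -0.116] Y [-0.079 -0.074 -0.007  0.073  0.079] Z 0.067
side walltops 228 X [-0.174 -0.169 -0.113 -0.066 -0.061] Y [-0.095 -0.092 -0.023  0.08   0.086] Z 0.057
side knob 115 X [-0.174 -0.173 -0.16  -0.132 -0.13 ] Y [-0.016 -0.015 -0.007  0.005  0.017] Z 0.048
```

carry_out:
  steps:
    - [[0,0,8],[-6,-7,1],0]
    - [[0,0,16],[-11,-13,2],0]
    - [[0,0,24],[-16,-19,3],0]
    - [[0,0,32],[-21,-25,4],0]
    - [[0,0,40],[-26,-31,5],0]
    - [[0,0,48],[-31,-37,6],0]
    - [[0,0,55],[-36,-42.5,7],0]
    - [[0,0,61.8],[-40,-47,8],0]
  force: 40

```text
clock: 1.1
tcp_pos: [0.365, 0.0889, 0.1684]
orientation: [0.0, 0.64, 0.769, 0.0]
wrist_force: [1.6, 0.9, 0.3]
finger_gap: 0.0854
grip_force: 0.0
```

Run:
```python
from h import *
go([.502,-.2295,.12],10.7)
```

```text
turn [ 0.1 -0.  -0.2] shift cm [-33.8    7.69   4.84]
```

carry_out:
  steps:
    - [[0,0,0],[-6,1.4,0.5],0]
    - [[0,0,0],[-12,2.8,1],50]
    - [[0,0,0],[-18,4.1,2],100]
    - [[0,0,0],[-24,5.5,3],100]
    - [[0,0,0],[-29,6.6,4],100]
    - [[0,0,0],[-32,7.3,4.5],100]
    - [[0,0,0],[-33.8,7.7,4.8],100]
    - [[0,0,0],[-33.8,7.7,4.8],100]

```text
clock: 2.1
tcp_pos: [0.5028, -0.2274, 0.1199]
orientation: [-0.001, 0.639, 0.77, 0.0]
wrist_force: [-0.4, 0.9, -0.3]
finger_gap: 0.0518
grip_force: 0.0
```

Run:
```python
from h import *
go([.502,-.2295,.005],10.7)
im,d=shot("side","s1"); cv2.imwrite("pics/s1c.png",cv2.resize(im[180:300,150:310],None,fx=4,fy=4,interpolation=2)[...,::-1])
```

```text
turn [-0.  -0.1 -0.1] shift cm [-0.2  -0.11 11.49]
```

View pics/s1c.png

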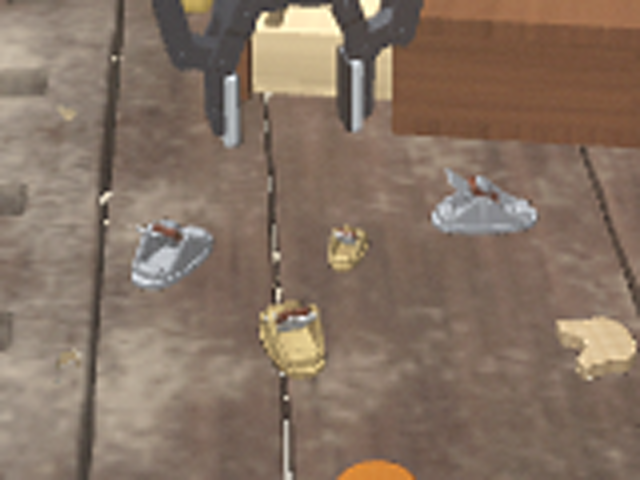

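The two open fingers (crop (230,110) and (355,95)) straddle the large brass plane at (293,340) and clear the small plane. I'll descend and grip.

carry_out:
  steps:
    - [[0,0,0],[-0.2,-0.1,4],100]
    - [[0,0,0],[-0.2,-0.1,8],100]
    - [[0,0,0],[-0.2,-0.1,10.5],100]
    - [[0,0,0],[-0.2,-0.1,11.5],100]
    - [[0,0,0],[-0.2,-0.1,11.5],140]
    - [[0,0,0],[-0.2,-0.1,11.5],200]
    - [[0,0,0],[-0.2,-0.1,11.5],230]
    - [[0,0,0],[-0.2,-0.1,11.5],230]
  force: 40

```text
clock: 3.15
tcp_pos: [0.5034, -0.2295, 0.007]
orientation: [0.001, 0.638, 0.77, 0.0]
wrist_force: [-0.2, 1.6, 7.3]
finger_gap: 0.0244
grip_force: 40.4
```

carry_out:
  steps:
    - [[0,0,0],[0,0,-0.3],230]
    - [[0,0,0],[0,0,-1.5],230]
    - [[0,0,0],[0,0,-4],230]
    - [[0,0,0],[0,0,-8],230]
    - [[0,0,0],[0,0,-12],230]
    - [[0,0,0],[0,0,-15],230]
    - [[0,0,0],[0,0,-16],230]
    - [[0,0,0],[0,0,-16],230]

```text
clock: 4.15
tcp_pos: [0.5024, -0.2293, 0.1657]
orientation: [0.0, 0.638, 0.77, 0.0]
wrist_force: [0.3, 1.2, -2.7]
finger_gap: 0.0245
grip_force: 39.6
```

Run:
```python
from h import *
go([.547,.0905,.165],79.1)
im,d=shot("side","s2"); s=env.get_state(); print(s["finger_gap"],s["grip_force"],s["wrist_force"]); cv2.imwrite("pics/s2c.png",cv2.resize(im[130:280,150:350],None,fx=3.5,fy=3.5,interpolation=2)[...,::-1])
```

```text
turn [  0.    0.  -68.4] shift cm [30.6  10.31  0.07]
0.024530380019218475 39.566622887296035 [-0.38031551 -0.3108088  -2.01293663]
```

View pics/s2c.png

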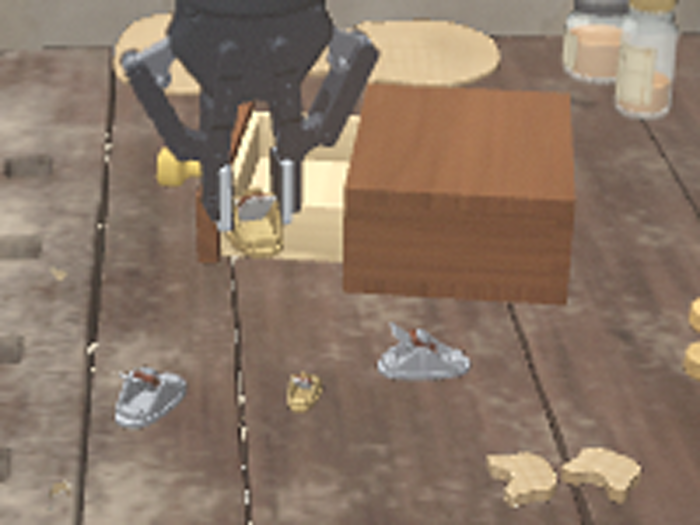

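The large plane is held level between the fingers at crop (258,215), and the small plane is undisturbed at (303,390).

carry_out:
  steps:
    - [[0,0,-9],[4,1.3,0],230]
    - [[0,0,-18],[8,2.6,0],230]
    - [[0,0,-27],[12,4,0],230]
    - [[0,0,-36],[16,5.3,0],230]
    - [[0,0,-45],[20,6.7,0],230]
    - [[0,0,-54],[24,8,0],230]
    - [[0,0,-62],[28,9.4,0],230]
    - [[0,0,-68.4],[30.6,10.3,0],230]

```text
clock: 5.2
tcp_pos: [0.5456, 0.0924, 0.1634]
orientation: [-0.002, 0.093, 0.996, -0.0]
wrist_force: [-0.5, -0.2, -0.7]
finger_gap: 0.0246
grip_force: 39.6
```

carry_out:
  steps:
    - [[0,0,0],[0,0,0],230]
    - [[0,0,0],[0,0,0],230]
    - [[0,0,0],[0,0,1.5],230]
    - [[0,0,0],[0,0,3],230]
    - [[0,0,0],[0,0,4.5],230]
    - [[0,0,0],[0,0,5],230]
    - [[0,0,0],[0,0,5],230]
    - [[0,0,0],[0,0,5],230]

```text
clock: 6.2
tcp_pos: [0.5473, 0.0906, 0.116]
orientation: [0.001, 0.095, 0.995, 0.0]
wrist_force: [-0.3, -0.1, -1.5]
finger_gap: 0.0251
grip_force: 39.7
```

Run:
```python
from h import *
go([.547,.0905,.031],79.1)
im,d=shot("side","s3"); it,dt=shot("top","t3"); s=env.get_state(); print(s["tcp_pos"],s["wrist_force"])
a=cv2.resize(im[130:230,170:330],None,fx=4.5,fy=4.5,interpolation=2)[:,:400]; b=cv2.resize(it[120:240,130:235],None,fx=3.75,fy=3.75,interpolation=2)
cv2.imwrite("pics/s3c.png",np.hstack([a,b])[...,::-1])
```

```text
turn [ 0.   0.1 -0. ] shift cm [ 0.04 -0.02  8.5 ]
[0.54737294 0.09065504 0.11616936] [ 1.08322621  0.06404318 -1.80946066]
```

View pics/s3c.png

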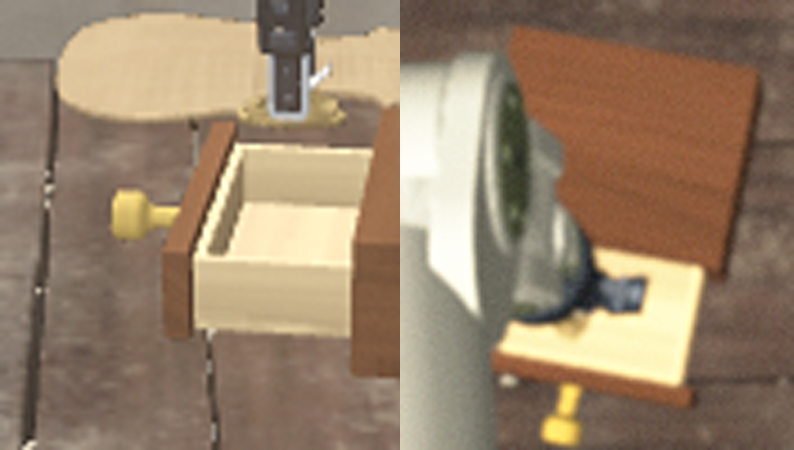

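The plane hangs level above the drawer opening: in the left crop it spans x=240 to 345, and the opening spans about 215 to 355. I'll check the plane's extents in drawer axes.

```bash
cat > ex.py <<'E'
from h import *
a=np.radians(-10.9); ex=np.array([np.cos(a),np.sin(a)]); ey=np.array([-ex[1],ex[0]]); o=np.array([.6168,.077])
def XYZ(W): q=W[...,:2]-o; return q@ex,q@ey,W[...,2]
E
python3 - <<'E'
from ex import *
D=np.load("pics/s3.npz"); X,Y,Z=XYZ(D["W"]); hsv=cv2.cvtColor(D["im"],cv2.COLOR_RGB2HSV)
m=np.zeros(X.shape,bool); m[140:175,215:255]=1
m&=(abs(Y)<.05)&(Z>.09)&(Z<.16)&(hsv[...,0]>10)&(hsv[...,0]<35)&(hsv[...,1]>60)
print(m.sum(),np.percentile(X[m],[0,3,50,97,100]).round(3),np.percentile(Y[m],[0,3,50,97,100]).round(3),Z[m].min().round(4))
E
```

```text
110 [-0.101 -0.099 -0.066 -0.046 -0.044] [-0.033 -0.026 -0.01   0.012  0.014] 0.1082
```

carry_out:
  steps:
    - [[0,0,0],[0,0,2],230]
    - [[0,0,0],[0,0,4],230]
    - [[0,0,0],[0,0,6],230]
    - [[0,0,0],[0,0,7.2],230]
    - [[0,0,0],[0,0,7.8],230]
    - [[0,0,0],[0,0,8.1],230]
    - [[0,0,0],[0,0,8.2],230]
    - [[0,0,0],[0,0,8.2],230]

```text
clock: 7.3
tcp_pos: [0.5472, 0.0906, 0.034]
orientation: [0.0, 0.095, 0.995, 0.0]
wrist_force: [-1.0, 0.0, -1.0]
finger_gap: 0.0247
grip_force: 39.7
```

carry_out:
  steps:
    - [[0,0,0],[0,0,0.1],230]
    - [[0,0,0],[0,0,0.1],230]
    - [[0,0,0],[0,0,0.2],230]
    - [[0,0,0],[0,0,0.2],230]
    - [[0,0,0],[0,0,0.3],230]
    - [[0,0,0],[0,0,0.3],230]
    - [[0,0,0],[0,0,0.3],230]
    - [[0,0,0],[0,0,0.3],230]

```text
clock: 8.3
tcp_pos: [0.5469, 0.0906, 0.0305]
orientation: [0.0, 0.095, 0.995, 0.0]
wrist_force: [-0.3, 0.2, -1.7]
finger_gap: 0.0246
grip_force: 39.7
```

carry_out:
  steps:
    - [[0,0,0],[0,0,0.05],230]
    - [[0,0,0],[0,0,0.05],230]
    - [[0,0,0],[0,0,0.1],230]
    - [[0,0,0],[0,0,0.1],230]
    - [[0,0,0],[0,0,0.15],230]
    - [[0,0,0],[0,0,0.15],230]
    - [[0,0,0],[0,0,0.2],230]
    - [[0,0,0],[0,0,0.2],230]

```text
clock: 9.3
tcp_pos: [0.5471, 0.0906, 0.0289]
orientation: [0.0, 0.095, 0.995, 0.0]
wrist_force: [-1.1, -0.1, 2.9]
finger_gap: 0.0249
grip_force: 40.1
```

carry_out:
  steps:
    - [[0,0,0],[0,0,0],175]
    - [[0,0,0],[0,0,0],160]
    - [[0,0,0],[0,0,0],140]
    - [[0,0,0],[0,0,0],120]
    - [[0,0,0],[0,0,0],120]
    - [[0,0,0],[0,0,-1],120]
    - [[0,0,0],[0,0,-3],120]
    - [[0,0,0],[0,0,-6],120]

```text
clock: 10.3
tcp_pos: [0.5462, 0.0906, 0.089]
orientation: [-0.001, 0.095, 0.995, -0.0]
wrist_force: [0.2, -1.1, -0.3]
finger_gap: 0.0455
grip_force: 0.0
```

carry_out:
  steps:
    - [[0,0,0],[0,0,-3],120]
    - [[0,0,0],[0,0,-6],120]
    - [[0,0,0],[0,0,-9],120]
    - [[0,0,0],[-3,0,-10],120]
    - [[0,0,0],[-6,0,-10],120]
    - [[0,0,0],[-9,0,-10],120]
    - [[0,0,0],[-12,0,-10],120]
    - [[0,0,0],[-12,0,-10],120]

```text
clock: 11.3
tcp_pos: [0.6662, 0.0672, 0.1884]
orientation: [0.0, 0.096, 0.995, 0.0]
wrist_force: [0.2, -0.4, -0.3]
finger_gap: 0.0455
grip_force: 0.0
```

Run:
```python
from ex import *
s=env.get_state(); print(s["tcp_pos"],s["orientation"],s["clock"])
im,d=shot("side","s4"); X,Y,Z=XYZ(world("side",d))
m=np.zeros(X.shape,bool); m[130:230,170:330]=1
k=m&(X<-.15)&(abs(Y)<.03)&(Z>.03)&(Z<.07); print("knob end",X[k].min(), np.median(Y[k]))
p=m&(Z>.063)&(Z<.071)&(abs(Y)<.08)&(X<-.07)&(X>-.15); print("panel",np.percentile(X[p],[3,50,97]))
cv2.imwrite("pics/s4c.png",cv2.resize(im[100:230,150:330],None,fx=4,fy=4,interpolation=2)[...,::-1])
```

```text
[0.66615925 0.06722647 0.18835127] [3.32104970e-04 9.55898319e-02 9.95420752e-01 3.14059965e-05] 11.3
knob end -0.1748419823174533 -0.009542717508975153
panel [-0.1306843  -0.12338127 -0.11673715]
```

View pics/s4c.png

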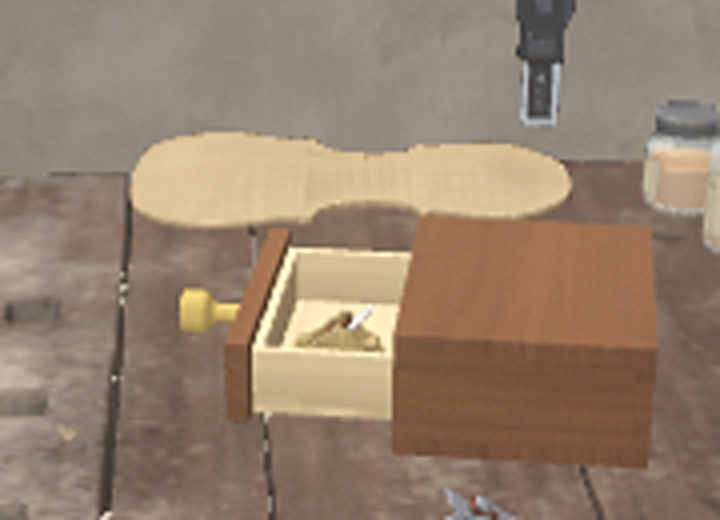

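The plane stands on its sole in the drawer at crop (345,335), clear of the front wall and the box. The drawer hasn't moved, and the knob is at (195,310). The next move goes round in front of the knob with the fingers shut.

Run:
```python
from ex import *
p=o+ex*-.215+ey*-.001
go([*p,.16],79.1); print(p)
```

```text
turn [ 0. -0. -0.] shift cm [26.4  -0.11  2.85]
[0.40548978 0.11667356]
```

carry_out:
  steps:
    - [[0,0,0],[4,0,0],200]
    - [[0,0,0],[9,0,0],255]
    - [[0,0,0],[14,0,0],255]
    - [[0,0,0],[19,0,0],255]
    - [[0,0,0],[23,0,1],255]
    - [[0,0,0],[25.5,-0.1,2],255]
    - [[0,0,0],[26.4,-0.1,2.8],255]
    - [[0,0,0],[26.4,-0.1,2.8],255]
  force: 30

```text
clock: 12.35
tcp_pos: [0.4046, 0.117, 0.1605]
orientation: [0.0, 0.095, 0.995, 0.0]
wrist_force: [-0.0, -0.0, 0.8]
finger_gap: -0.0
grip_force: 0.0
```

carry_out:
  steps:
    - [[0,0,0],[0,0,3],255]
    - [[0,0,0],[0,0,6],255]
    - [[0,0,0],[0,0,9],255]
    - [[0,0,0],[0,0,11],255]
    - [[0,0,0],[0,0,12],255]
    - [[0,0,0],[0,0,12.6],255]
    - [[0,0,0],[0,0,12.6],255]
    - [[0,0,0],[-1,0,12.6],255]

```text
clock: 13.35
tcp_pos: [0.4154, 0.1151, 0.0351]
orientation: [0.0, 0.095, 0.995, 0.0]
wrist_force: [-0.2, -0.7, 0.6]
finger_gap: -0.0003
grip_force: 0.0
```

carry_out:
  steps:
    - [[0,0,0],[-0.8,0,0],255]
    - [[0,0,0],[-1.6,0,0],255]
    - [[0,0,0],[-2.5,0,0],255]
    - [[0,0,0],[-3.5,0,0],255]
    - [[0,0,0],[-4.5,0,0],255]
    - [[0,0,0],[-5.5,0,0],255]
    - [[0,0,0],[-6.5,0,0],255]
    - [[0,0,0],[-7.3,0,0],255]

```text
clock: 14.35
tcp_pos: [0.4875, 0.101, 0.0345]
orientation: [0.0, 0.095, 0.995, 0.0]
wrist_force: [-1.1, 2.1, 0.1]
finger_gap: -0.0004
grip_force: 0.6
```

carry_out:
  steps:
    - [[0,0,0],[-0.6,0,0],255]
    - [[0,0,0],[-1.1,0,0],255]
    - [[0,0,0],[-1.6,0,0],255]
    - [[0,0,0],[-2,0,0],255]
    - [[0,0,0],[-2.4,0,0],255]
    - [[0,0,0],[-2.7,0,0],255]
    - [[0,0,0],[-2.9,0,0],255]
    - [[0,0,0],[-3,0,0],255]

```text
clock: 15.35
tcp_pos: [0.5163, 0.0955, 0.0345]
orientation: [0.0, 0.095, 0.995, 0.0]
wrist_force: [-0.4, 0.6, 0.8]
finger_gap: -0.0002
grip_force: 0.5
```

carry_out:
  steps:
    - [[0,0,0],[-0.2,0,0],255]
    - [[0,0,0],[-0.3,0,0],255]
    - [[0,0,0],[-0.4,0,0],255]
    - [[0,0,0],[-0.5,0,0],255]
    - [[0,0,0],[-0.6,0,0],255]
    - [[0,0,0],[-0.7,0,0],255]
    - [[0,0,0],[-0.8,0,0],255]
    - [[0,0,0],[-0.8,0,0],255]

```text
clock: 16.35
tcp_pos: [0.5213, 0.0945, 0.0342]
orientation: [-0.002, 0.095, 0.995, 0.0]
wrist_force: [-8.7, 1.2, 5.8]
finger_gap: -0.0001
grip_force: 4.2
```

Run:
```python
from ex import *
im,d=shot("side","s5"); X,Y,Z=XYZ(world("side",d))
m=np.zeros(X.shape,bool); m[130:235,170:330]=1
p=m&(Z>.055)&(Z<.071)&(abs(Y)<.09)&(X<-.0); print("panel",np.percentile(X[p],[1,5,20,50,97]))
b=m&(Z>.075)&(Z<.084)&(abs(Y)<.085); print("box",np.percentile(X[b],[0,1,5]))
cv2.imwrite("pics/s5c.png",cv2.resize(im[130:230,180:330],None,fx=5,fy=5,interpolation=2)[...,::-1])
```

```text
panel [-0.10897045 -0.1033224  -0.0904147  -0.04102546 -0.03262205]
box [-0.10933974 -0.08515391 -0.02362524]
```

View pics/s5c.png

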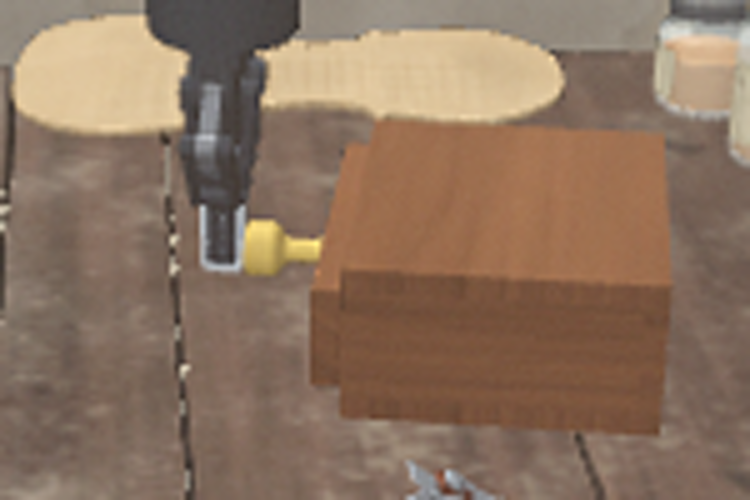

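The drawer front now sits against the box with only the panel's thickness proud (crop (325,240)), and the push has stalled. I'll press a little harder to seat it, then back off.

carry_out:
  steps:
    - [[0,0,0],[-0.1,0,0],255]
    - [[0,0,0],[-0.2,0,0],255]
    - [[0,0,0],[-0.3,0,0],255]
    - [[0,0,0],[-0.4,0,0],255]
    - [[0,0,0],[-0.5,0,0],255]
    - [[0,0,0],[-0.5,0,0],255]
    - [[0,0,0],[-0.5,0,0],255]
    - [[0,0,0],[-0.5,0,0],255]

```text
clock: 17.4
tcp_pos: [0.5212, 0.0944, 0.0336]
orientation: [-0.007, 0.094, 0.996, 0.001]
wrist_force: [-18.9, 4.8, 14.4]
finger_gap: 0.0003
grip_force: 9.9
```

Hard stop: 19 N with no further travel. Now I'll retreat.

carry_out:
  steps:
    - [[0,0,0],[0.5,0,0],255]
    - [[0,0,0],[1.5,0,0],255]
    - [[0,0,0],[3,0,0],255]
    - [[0,0,0],[5,0,0],255]
    - [[0,0,0],[7,0,-2],255]
    - [[0,0,0],[8,0,-6],255]
    - [[0,0,0],[8,0,-12],255]
    - [[0,0,0],[8,0,-12],255]

```text
clock: 18.4
tcp_pos: [0.4535, 0.1085, 0.1594]
orientation: [0.005, 0.095, 0.995, 0.001]
wrist_force: [0.7, 0.0, 0.1]
finger_gap: -0.0003
grip_force: 0.0
```

Run:
```python
from ex import *
im,d=shot("side","s6"); X,Y,Z=XYZ(world("side",d))
m=np.zeros(X.shape,bool); m[150:235,170:330]=1
p=m&(Z>.055)&(Z<.071)&(abs(Y)<.09)&(X<-.0)&(X>-.065); print("panel",np.percentile(X[p],[1,5,20,50]))
b=m&(Z>.076)&(Z<.084)&(abs(Y)<.085); print("box",np.percentile(X[b],[0,1,5]))
k=m&(X<-.06)&(X>-.14)&(abs(Y)<.03)&(Z>.03)&(Z<.07); print("knob",np.percentile(X[k],[0,2,50]))
cv2.imwrite("pics/s6c.png",cv2.resize(im[130:280,170:330],None,fx=4,fy=4,interpolation=2)[...,::-1])
```

```text
panel [-0.04469435 -0.04403311 -0.04215281 -0.0384559 ]
box [-0.03014633 -0.02827792 -0.02182209]
knob [-0.08638195 -0.08573934 -0.07525409]
```

View pics/s6c.png

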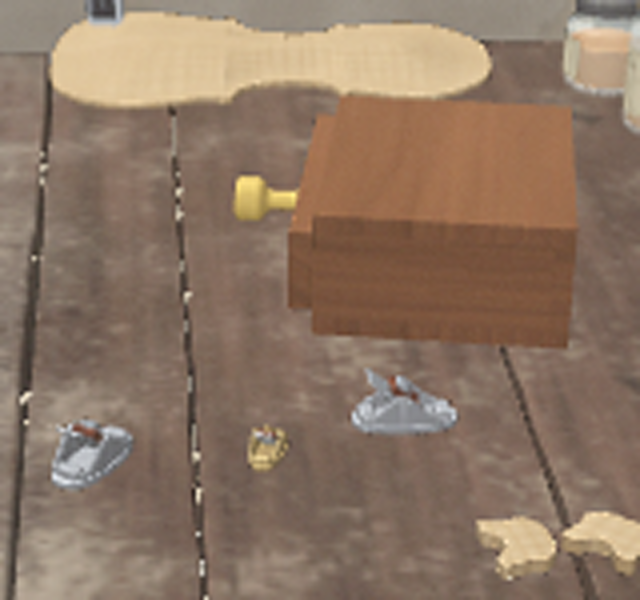

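The drawer is flush against the box: the panel stands only its own 15 mm proud, after 88 mm of travel. The small plane is untouched at (267,447), and the arm is clear.

```bash
python3 -c "
from workcell import env
print(env.hand_in())"
```

```text
the job is handed in; nothing more can be done
None
```

The job is handed in: the larger brass plane stands on its sole in the drawer, the drawer is pushed to its hard stop, and the smaller plane was left where it was; I don't have the judge's result.

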